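Zero the watchmaker's bench gauge and hold its jaw open with the cam lever

ROBOT

A 6-joint arm with a two-finger parallel gripper is mounted at the origin on the work surface. World frame = base frame: x ahead of the robot, y to its left, z up, the work surface at z = 0. Lengths are in m, angles in rad, forces in N, time in s.
With the tool pointing down it reaches from about 0.275 to 0.825 m from the base axis. Payload 5.2 kg.
Tool frame: the origin (TCP) lies between the finger pads; the fingertips stand robot.tips_ahead ahead of it and the grasp point (between the pads) is the TCP (robot.tips_ahead is the distance from the TCP to the fingertips, in m); z points along the fingers, y is the line along which they close (so a half turn about z gives the same grasp; the last joint's range is limited). The gripper opens to 93 mm and grips with 3 to 60 N. Pads are 15 mm wide; open, the fingers measure 128 mm over their backs; the gripper's body (75 mm by 188 mm) begins 65 mm behind the grasp point.
Start: joints at [-1.508, 0.259, 1.535, -0, 1.348, -0.203], TCP at [0.144, -0.531, 0.238] pointing down, gripper open.
Joint ranges: [-3.14, 3.14], [-0.91, 2.08], [0.19, 2.58], [-1.22, 4.36], [0.22, 2.71], [-3.12, 3.12]. Speed limits (rad/s): [2.57, 2.57, 3.14, 3.14, 3.14, 3.14].

INTERFACE

Orientations are given as [roll, pitch, yaw] about the fixed x, y, z axes, in that order (R = Rz(yaw) Ry(pitch) Rx(roll)).
In Python, from workcell import robot, viewer gives the robot as it stands. The module is installed in compiled form; this text tells all that it offers.
- The arm moves only by the shell command python3 -m handwheel 'ROWS' [OPENING] [FORCE]. ROWS is a JSON object of lists of equal length, an entry for each row: "xyz": the shift along the tool's x, y, z in units of 1 m (1.0 is 1 m), a list of three; "dr": the turn, a rotation vector about the tool's x, y, z in units of 120 degrees (1.0 is 120 degrees), a list of three. A call has 1 to 12 rows; each row is the pose to reach, as a shift and turn from the pose commanded when the call began, along the tool's axes at that moment; what a row does not reach only later rows make up. A row lasts 1/10 s, in which the tool goes at most 50 mm and 8.59 degrees, less where a joint would pass 70% of its speed; a pose out of reach is approached as far as the arm can. A call with a number of a shift or a turn outside -1 to 1 is refused whole. A call with a gripper value outside its range is refused whole. OPENING is the opening, from 0 (shut) to 1 (fully open), set as the call begins (- or left out, the last holds). The fingers move at their own pace and stop on an object; FORCE is the grip in N (left out, the last holds). Time passes only in rows, so rows that repeat a pose let the fingers close. It gives the time, the measured TCP pose, the force, the opening and the grip force at its end, in the units of the state.
- robot.get_obs(): the state, without advancing time (a new reading comes with each control period).
- viewer.snapshot(name): name is "side" or "top" or "wrist"; returns a dict with "color" (420x560x3 uint8, blue, green, red), "mtx" (3x3 intrinsics, pixels), "rvec" (rotation vector, rad) and "tvec" (3), from world to camera coordinates, as OpenCV has them; the wrist camera has in their place "tool_from_camera" (4x4, takes a point from camera to tool coordinates, whose origin is the TCP and whose axes are the flange's). Camera axes: x right, y down, z forward; pixel columns grow to the right and rows downward; lengths in m; the calibration is good to about 2 mm. A picture is of the moment at which its call begins: read the wrist's pose just before it. There is no depth.
- robot.finish_job(): hands the job in; it is judged then, once.
The state is a dict: "time_s": time; "qpos": joint angles; "joint_velocities": joint speeds; "effort": joint torques, N m; "tcp_pos": TCP position; "ee_rot": TCP orientation; "force": force on the tool from outside, world axes, zero at the start; "torque": the same for the moment, N m; "width": finger opening in m; "gripper_force": force on a finger pad.
Only numpy, scipy, OpenCV 4.12 (cv2) and the standard library are available. Lean on these libraries where they do the work, as an engineer would, in place of code of your own. Each camera call takes 0.05 s, during which the arm holds its last target. There are 200 camera calls.

TASK

On the watchmaker's bench, zero the dial gauge while its jaw is closed: turn the round bezel until the thick zero mark lines up with the needle. Then swing the cam lever by its upright knob, against its spring, to the point of highest lift, where the jaw stands open widest, and finish still holding it there by the knob, because it springs shut when let go. The dial must still be zeroed at the end, and all the loose things on the bench stay where they are.

Things in the scene. Friction and masses are not known exactly. Their poses are not given: they have to be found in the camera images.
- gauge_stand: Bench gauge fixed to the bench: grey base 110 (x) x 270 (y) x 12 mm, spanning y -115..155 mm of this frame; origin on the bench surface, z up. On the line x = 0, from -y to +y: cam and lever (pivot y = -85), guide block, dial (axis y = 50), fixed jaw (block, y = 115, top at 42 mm), moving jaw. A steel stem 30 mm up joins cam follower and moving jaw. Yaw up to 0.3 rad.
- bezel_centre (a point): Point on the bezel's vertical axis, 53 mm above the bench, at half its height. The bezel is a knurled steel ring of 60 mm outer diameter, 46 to 60 mm above the bench, closed on top by a crystal; grip it across any diameter from above. The case under it is narrower (52 mm); beside the ring 45 mm are free, above 45 mm height.
- bezel (a joint): Turn of the bezel with its white scale, rad, positive counterclockwise seen from above, stops at -3 and 3. 0 = zero mark at the resting needle (dial zeroed). Starts between -2.0 and -0.5, so it must be turned counterclockwise. Stiff (0.05 N m friction): it stays where it is left.
- zero_mark (a point): Inner end of the zero mark, 19 mm from the bezel's axis: the single thick black mark (4.6 mm wide), which runs out across the white scale and over the steel rim; the other 11 marks are short, thin ticks every 30 degrees. Turns with the bezel.
- needle_tip (a point): Tip of the dark needle, 18 mm from the bezel's axis. With the jaw closed the needle points along the +x axis of gauge_stand (away from the robot); its short tail points the other way. As the jaw opens it turns clockwise, up to 2 rad at the highest lift.
- cam_lever (a joint): Lever angle about its vertical pivot, rad, positive counterclockwise from above. 0 = rest on its stop, lever pointing towards the robot (3.31 rad from gauge_stand's +x). 1.4 = highest lift: lever straight along gauge_stand's -y, in line with the stem. Beyond, the jaw closes again; stop at 2.0. A spring pulls it back to 0: 1.6 N at the knob at rest, 4 N at highest lift.
- cam_pivot (a point): Point on the cam lever's vertical pivot axis, 52 mm above the bench (top of the lever arm).
- lever_knob: Upright round plain aluminium knob on the lever's end, 16 mm in diameter, 36 mm tall, 75 mm from the pivot axis. Origin at the middle of its underside, 52 mm above the bench, so it spans 52 to 88 mm. It revolves easily on its own upright pin.
- jaw (a joint): Opening of the moving jaw (steel disc of 24 mm diameter on the stem's end, beyond the fixed jaw), m. 0 = closed; 0.0089 = widest, at cam_lever = 1.4. The cam pushes it open: about 0.0132*cos(cam_lever - 1.4) - 0.0042, never below 0; a light spring closes it.
- loupe: Bystander: black eyepiece loupe, 38 mm wide, 36 mm tall, origin under its centre, standing on the robot's side of the gauge near the dial.
- dish_a: Bystander: shallow round dish of whitish clear plastic, 64 mm wide, 16 mm tall, origin under its centre.
- dish_b: Bystander: second shallow round dish of whitish clear plastic, 64 mm wide, 16 mm tall, origin under its centre.
- movement_holder: Bystander: round steel block, 68 mm wide, 30 mm tall, origin under its centre.
- tweezers: Bystander: flat dark steel tweezers, 120 mm long, 6 mm thick, lying beyond the gauge; origin under the middle.
- screwdriver: Bystander: small screwdriver, about 130 mm long, lying on the bench beside the lever end of the gauge.
- blower: Bystander: black rubber dust blower standing on its bulb, 54 mm wide, 85 mm tall, origin under its centre.

How it is judged:
On the way, in this order (a step that is already met when the one before it is completed fails the run):
1. with the jaw closed, the bezel is turned until its zero mark lines up with the needle (value of joint bezel between -0.12 and 0.12 rad and value of joint jaw below 0.0008 m), for 0.3 s.
2. the cam lever is held by its knob at the highest lift (value of joint jaw above 0.0085 m and value of joint cam_lever between 1.2 and 1.6 rad and contact force between the fingers and lever_knob above 0.8 N), for 0.3 s.
At the end, for the whole second after the job is handed in: The robot's fingers still hold the lever knob (contact force over 0.8 N) at the highest lift: jaw open more than 8.5 mm of about 8.9 mm, lever within 0.2 rad of the highest point (1.4) and at rest; the bezel still zeroed within 0.12 rad (all of step 2 and value of joint bezel between -0.12 and 0.12 rad and velocity of joint cam_lever between -0.05 and 0.05 rad/s); the arm keeps its last pose, push and grip.
It fails at once if a loose thing on the bench is displaced by more than 20 mm (distance of any of loupe, dish_a, dish_b, movement_holder, tweezers, screwdriver, blower from where it was at the start of the episode above 0.02 m).
It also fails if it takes over 53 s, if anything falls off the work surface, if the arm or the gripper's body presses on something with over 40 N, if the wrist force passes 120 N, or if a joint passes its speed limit or range.

## Working session

There is one attempt and no reset: what is moved stays moved. The work goes in short steps, Python scripts to look and compute and a shell command to move; the robot and the scene stay as the last step left them, time stands still between calls to the robot, and variables do not carry over. Pictures are saved under pics/ and viewed, at most 10 in all, crops included, and the job is handed in when it is done.

```bash
mkdir -p pics
cat > h.py <<'E'
import numpy as np, cv2
from scipy.spatial.transform import Rotation as R
from workcell import robot, viewer
def snap(n,f):
    o=robot.get_obs(); s=viewer.snapshot(n); cv2.imwrite('pics/'+f,s['color']); np.save('pics/'+f+'.npy',{'s':s,'o':o},allow_pickle=True)
    return s,o
def ray(f,uv):
    d=np.load('pics/'+f+'.npy',allow_pickle=True).item(); s,o=d['s'],d['o']
    v=np.linalg.inv(s['mtx'])@np.array([uv[0],uv[1],1.])
    if 'rvec' in s:
        M=cv2.Rodrigues(np.array(s['rvec'],float))[0]; return -M.T@np.ravel(s['tvec']), M.T@v
    T=np.array(s['tool_from_camera']); Q=R.from_euler('xyz',o['ee_rot']).as_matrix()
    return Q@T[:3,3]+np.array(o['tcp_pos']), Q@T[:3,:3]@v
def at(f,uv,z):
    c,d=ray(f,uv); return c+d*(z-c[2])/d[2]
E
python3 - <<'E'
from h import *
s,o=snap('top','top.png');print(o);print(robot.tips_ahead)
cv2.imwrite('pics/top2.png',cv2.resize(s['color'],(800,600),interpolation=cv2.INTER_CUBIC))
s,o=snap('side','side.png')
E
```

```text
{'time_s': 0.0, 'qpos': array([-1.50778620e+00,  2.59358004e-01,  1.53613560e+00, -9.61245602e-06,
        1.34801815e+00, -2.02755331e-01]), 'joint_velocities': array([ 0.00073856,  0.00051077,  0.00138757, -0.00062112, -0.00066076,
        0.00089233]), 'effort': array([ 7.79548809e-04, -4.37296987e+01, -2.84005344e+01,  7.19568646e-02,
        4.10433125e-02, -1.39048871e-04]), 'tcp_pos': array([ 0.14446428, -0.53012034,  0.23678856]), 'ee_rot': array([-3.13971099e+00, -3.77266632e-04,  2.65767240e-01]), 'force': array([ 0.24354157, -0.46225995, -0.27590193]), 'torque': array([0.01058494, 0.01611216, 0.02715304]), 'gripper_force': 0.0, 'width': 0.09297927685442164}
0.019
```

View pics/top2.png

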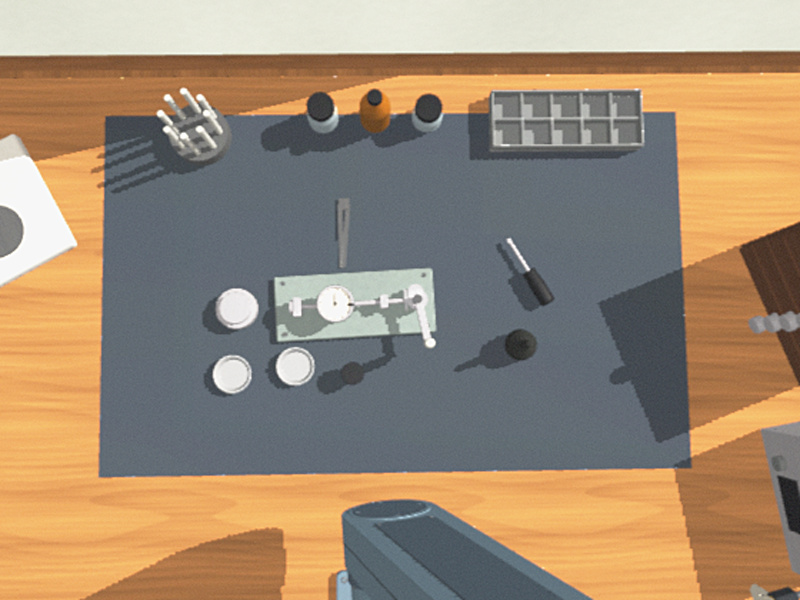

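View pics/side.png

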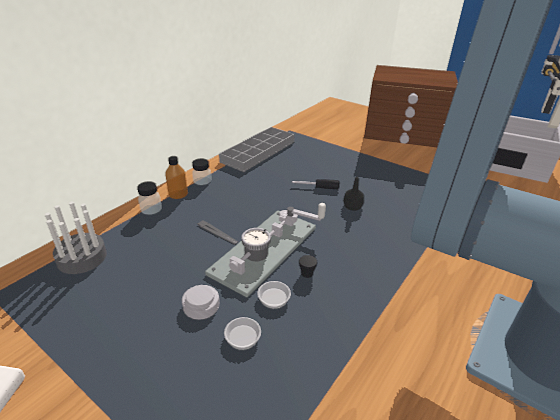

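The top view (at 800x600) shows the gauge base between (275,277) and (436,335), the dial at (336,304), the cam pivot at (416,297) and the knob at (430,343). The blower is at (520,345) and the loupe at (352,373). The side view agrees.

Run:
```python
from h import *
k=.7
for n,u,z in [('bez',(336,304),.06),('piv',(416,297),.052),('knobtop',(430,343),.088),('c1',(275,277),.012),('c2',(433,268),.012),('c3',(436,335),.012),('c4',(277,343),.012),('loupe',(352,373),.036),('blower',(520,345),.06),('holder',(237,309),.03)]:
    print(n,at('top.png',(u[0]*k,u[1]*k),z).round(4))
```

```text
bez [0.5402 0.0961 0.06  ]
piv [ 0.5506 -0.0347  0.052 ]
knobtop [ 0.4745 -0.0536  0.088 ]
c1 [0.5909 0.2022 0.012 ]
c2 [ 0.6032 -0.0667  0.012 ]
c3 [ 0.4889 -0.0697  0.012 ]
c4 [0.4789 0.199  0.012 ]
loupe [0.4275 0.0721 0.036 ]
blower [ 0.4697 -0.202   0.06  ]
holder [0.536  0.2627 0.03  ]
```

```bash
python3 -m handwheel '{"xyz":[[0.05,-0.045,0],[0.08,-0.075,0],[0.52,-0.5,-0.05],[0.52,-0.5,-0.05],[0.52,-0.5,-0.05],[0.52,-0.5,-0.05],[0.52,-0.5,-0.05],[0.52,-0.5,-0.05],[0.52,-0.5,-0.05],[0.52,-0.5,-0.05],[0.52,-0.5,-0.05],[0.52,-0.5,-0.05]],"dr":[[0,0,0],[0,0,0],[0,0,0],[0,0,0],[0,0,0],[0,0,0],[0,0,0],[0,0,0],[0,0,0],[0,0,0],[0,0,0],[0,0,0]]}' 1
python3 - <<'E'
from h import *
print(np.array(viewer.snapshot('wrist')['tool_from_camera']).round(3))
o=robot.get_obs();print(o['tcp_pos'],o['ee_rot'],o['qpos'])
d=np.array([.535,.095,.27])-o['tcp_pos'];print(R.from_euler('xyz',o['ee_rot']).inv().apply(d))
E
```

```text
time_s: 1.3
tcp_pos: [0.4524, -0.0152, 0.2778]
ee_rot: [3.141, 0.0, 0.266]
force: [1.0, -1.9, 0.1]
width: 0.093
gripper_force: 0.0
[[ 0.001 -0.954 -0.301  0.085]
 [ 1.     0.     0.001  0.001]
 [-0.001 -0.301  0.954 -0.148]
 [ 0.     0.     0.     1.   ]]
[ 0.45542869 -0.0088149   0.27846587] [-3.13801417 -0.00480864  0.27081544] [-0.26942503  0.05653245  1.67826998  0.00561966  1.40450956  1.0296234 ]
[ 0.10440154 -0.07871187  0.00924973]
```

```bash
python3 -m handwheel '{"xyz":[[0.05,-0.037,0],[0.08,-0.06,0],[0.105,-0.079,0.01],[0.105,-0.079,0.01],[0.105,-0.079,0.01],[0.105,-0.079,0.01],[0.105,-0.079,0.01]],"dr":[[0,0,0.06],[0,0,0.11],[0,0,0.11],[0,0,0.11],[0,0,0.11],[0,0,0.11],[0,0,0.11]]}'
python3 - <<'E'
from h import *
s,o=snap('wrist','w1.png')
print(o['tcp_pos'],o['ee_rot'])
cv2.imwrite('pics/w1b.png',cv2.resize(s['color'],(800,600),interpolation=cv2.INTER_CUBIC))
E
```

```text
time_s: 2.05
tcp_pos: [0.5321, 0.0853, 0.2682]
ee_rot: [3.141, -0.0, 0.034]
force: [-0.3, -0.1, -0.0]
width: 0.0928
gripper_force: 0.0
[0.53208448 0.08525346 0.26820755] [ 3.14125155e+00 -3.66544911e-04  3.39715155e-02]
```

View pics/w1b.png

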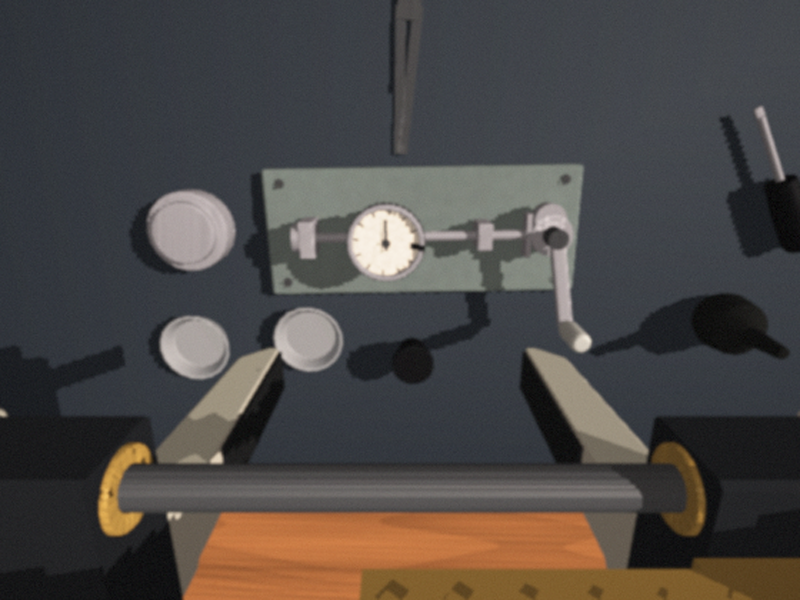

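The wrist view (at 800x600) shows the bezel at (386,242) with the needle pointing up (+x). The thick mark is on the right at about (418,247), roughly -95° from the needle. I'll enlarge this area to measure it.

Run:
```python
from h import *
i=cv2.imread('pics/w1.png')[135:205,235:305]
cv2.imwrite('pics/w1c.png',cv2.resize(i,(560,560),interpolation=cv2.INTER_CUBIC))
```

```text
(no output)
```

View pics/w1c.png

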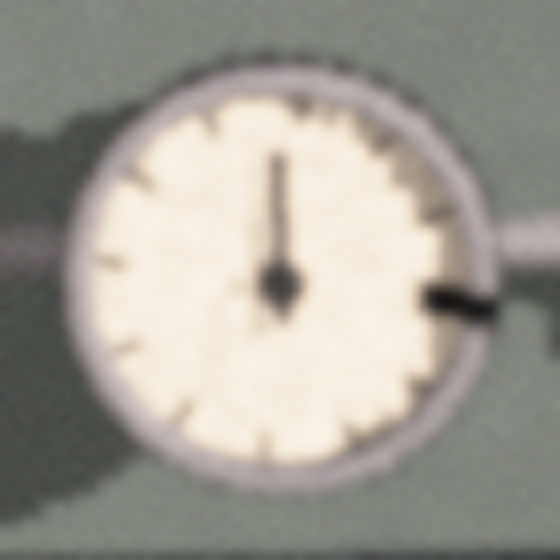

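The crop (8x, offset 235,135) shows the hub at (279,287), the needle tip at (279,155) and the mark running from (428,298) to (492,309). The ring outline is 66..497 by 62..490.

Run:
```python
from h import *
p=lambda u,v,z: at('w1.png',(235+(u+.5)/8-.5,135+(v+.5)/8-.5),z)
w=lambda u,v,z: at('w1.png',(u*.7,v*.7),z)
a=lambda d:np.arctan2(d[1],d[0])
C=p(281,276,.06);print('C',C,'r',np.linalg.norm(p(66,276,.06)-p(497,276,.06)),np.linalg.norm(p(281,62,.06)-p(281,490,.06)))
for z in(.05,.054,.058):
  h=p(279,287,z);n=p(279,155,z)-h;m=p(428,298,z)-h
  print(z,h,'needle',a(n),np.linalg.norm(n),'mark',a(m),np.linalg.norm(m))
m2=p(492,309,.06)-p(428,298,.06);print('mark dir',a(m2))
c=[w(262,170,.012),w(583,165,.012),w(572,290,.012),w(274,294,.012)]
for q in c: print(q)
for i,j in((1,0),(2,3)): d=c[i]-c[j];print('yaw',a(d)+np.pi/2)
P=w(556,238,.07);K=w(581,343,.088);print('knob',K,'hub',P)
```

```text
C [0.54572841 0.09725963 0.06      ] r 0.05923651366637887 0.05969506789756352
0.05 [0.54212587 0.09776993 0.05      ] needle 0.024086158055964375 0.018678342402712544 mark -1.61130626628594 0.02115171001836375
0.054 [0.54294919 0.0976609  0.054     ] needle 0.024086158055964087 0.018474371669493887 mark -1.611306266285941 0.02092072968251511
0.058 [0.54377251 0.09755188 0.058     ] needle 0.024086158055963793 0.01827040093627523 mark -1.6113062662859365 0.02068974934666647
mark dir -1.709219649436442
[0.59302159 0.20279626 0.012     ]
[ 0.6063068  -0.06442398  0.012     ]
[ 0.49749829 -0.0709171   0.012     ]
[0.48450964 0.19786795 0.012     ]
yaw 0.04967543075807046
yaw 0.048285986518974866
knob [ 0.47832508 -0.05397476  0.088     ] hub [ 0.55478902 -0.03036138  0.07      ]
```

```bash
python3 -m handwheel '{"xyz":[[0.012,-0.011,0.04],[0.012,-0.011,0.08],[0.012,-0.011,0.12],[0.012,-0.011,0.16],[0.012,-0.011,0.185],[0.012,-0.011,0.202],[0.012,-0.011,0.202],[0.012,-0.011,0.202]],"dr":[[0,0,0],[0,0,0],[0,0,0],[0,0,0],[0,0,0],[0,0,0],[0,0,0],[0,0,0]]}'
python3 -m handwheel '{"xyz":[[0,0,0],[0,0,0],[0,0,0],[0,0,0],[0,0,0],[0,0,0],[0,0,0],[0,0,0]],"dr":[[0,0,0],[0,0,0],[0,0,0],[0,0,0],[0,0,0],[0,0,0],[0,0,0],[0,0,0]]}' 0.5 20
```

```text
time_s: 2.9
tcp_pos: [0.5444, 0.0972, 0.0664]
ee_rot: [3.142, -0.001, 0.034]
force: [-0.6, 0.3, -0.4]
width: 0.093
gripper_force: 0.0
time_s: 3.7
tcp_pos: [0.5443, 0.0982, 0.0661]
ee_rot: [-3.141, -0.001, 0.035]
force: [-1.0, 2.8, 4.2]
width: 0.0598
gripper_force: 20.0
```

```bash
python3 -m handwheel '{"xyz":[[0,0,0],[0,0,0],[0,0,0],[0,0,0],[0,0,0],[0,0,0],[0,0,0],[0,0,0],[0,0,0],[0,0,0],[0,0,0]],"dr":[[0,0,-0.03],[0,0,-0.08],[0,0,-0.13],[0,0,-0.18],[0,0,-0.23],[0,0,-0.28],[0,0,-0.33],[0,0,-0.38],[0,0,-0.42],[0,0,-0.45],[0,0,-0.45]]}'
python3 -m handwheel '{"xyz":[[0,0,0],[0,0,0],[0,0,0],[0,0,0],[0,0,0],[0,0,0],[0,0,0],[0,0,0],[0,0,0],[0,0,0],[0,0,0]],"dr":[[0,0,-0.03],[0,0,-0.08],[0,0,-0.13],[0,0,-0.18],[0,0,-0.23],[0,0,-0.28],[0,0,-0.32],[0,0,-0.35],[0,0,-0.35],[0,0,-0.35],[0,0,-0.35]]}'
python3 - <<'E'
from h import *
s,o=snap('wrist','w2.png');print(o['ee_rot'],o['tcp_pos'],o['torque'])
q=cv2.Rodrigues
d=s; T=np.array(s['tool_from_camera']);Q=R.from_euler('xyz',o['ee_rot']).as_matrix()
pc=T[:3,:3].T@(Q.T@(np.array([.5445,.097,.06])-o['tcp_pos'])-T[:3,3]);u=s['mtx']@pc;u=u[:2]/u[2];print(u)
x,y=[int(max(0,v-60)) for v in u];print(x,y);i=s['color'][y:y+120,x:x+120]
cv2.imwrite('pics/w2c.png',cv2.resize(i,None,fx=5,fy=5,interpolation=cv2.INTER_CUBIC))
E
```

```text
time_s: 4.8
tcp_pos: [0.5438, 0.0991, 0.0661]
ee_rot: [-3.14, -0.001, 0.98]
force: [-1.4, 6.6, 5.9]
width: 0.0598
gripper_force: 20.0
time_s: 5.9
tcp_pos: [0.543, 0.0993, 0.0661]
ee_rot: [-3.14, -0.002, 1.711]
force: [-3.8, 6.9, 7.7]
width: 0.0593
gripper_force: 20.0
[-3.14004770e+00 -2.19589132e-03  1.71110124e+00] [0.54302283 0.09926346 0.06611724] [1.13072187 0.62213918 0.00369708]
[280.61175967 271.89450075]
220 211
```

View pics/w2c.png

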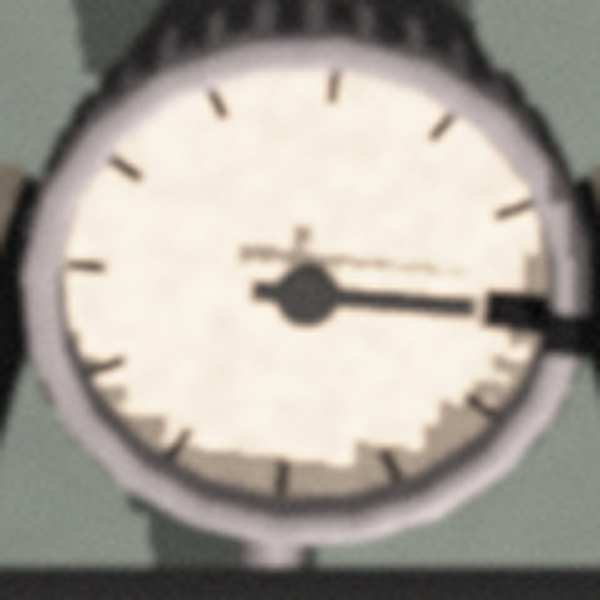

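The mark now lies on the needle. Hub (306,295) to tip (470,306) has slope 0.07, and opposite tick (85,266) to mark (518,311) has slope 0.10, which leaves about 0.03 rad. I'll turn it slightly further, release and rise.

```bash
python3 -m handwheel '{"xyz":[[0,0,0],[0,0,0],[0,0,0],[0,0,0]],"dr":[[0,0,-0.008],[0,0,-0.015],[0,0,-0.015],[0,0,-0.015]]}'
python3 -m handwheel '{"xyz":[[0,0,0],[0,0,0],[0,0,0],[0,0,0],[0,0,0],[0,0,-0.03],[0,0,-0.07],[0,0,-0.11],[0,0,-0.15],[0,0,-0.15],[0,0,-0.15]],"dr":[[0,0,0],[0,0,0],[0,0,0],[0,0,0],[0,0,0],[0,0,0],[0,0,0],[0,0,0],[0,0,0],[0,0,0],[0,0,0]]}' 1
python3 - <<'E'
from h import *
s,o=snap('wrist','w3.png');print(o['ee_rot'],o['tcp_pos'],o['qpos'])
T=np.array(s['tool_from_camera']);Q=R.from_euler('xyz',o['ee_rot']).as_matrix()
pc=T[:3,:3].T@(Q.T@(np.array([.5445,.097,.06])-o['tcp_pos'])-T[:3,3]);u=s['mtx']@pc;u=u[:2]/u[2]
x,y=[int(max(0,v-40)) for v in u];print(x,y);i=s['color'][y:y+80,x:x+80]
cv2.imwrite('pics/w3c.png',cv2.resize(i,None,fx=7,fy=7,interpolation=cv2.INTER_CUBIC))
E
```

```text
time_s: 6.35
tcp_pos: [0.5429, 0.0992, 0.0661]
ee_rot: [-3.14, -0.002, 1.742]
force: [-4.2, 6.4, 8.7]
width: 0.0604
gripper_force: 20.0
time_s: 7.45
tcp_pos: [0.5446, 0.0978, 0.2166]
ee_rot: [3.139, 0.001, 1.742]
force: [-0.1, -0.6, -0.7]
width: 0.0931
gripper_force: 0.0
[3.13927949e+00 5.36351131e-04 1.74230220e+00] [0.54459243 0.09777272 0.21660925] [-2.39256741e-02  2.77971868e-01  1.56156039e+00 -7.98646198e-05
  1.29968711e+00 -1.95410869e-01]
239 152
```

View pics/w3c.png

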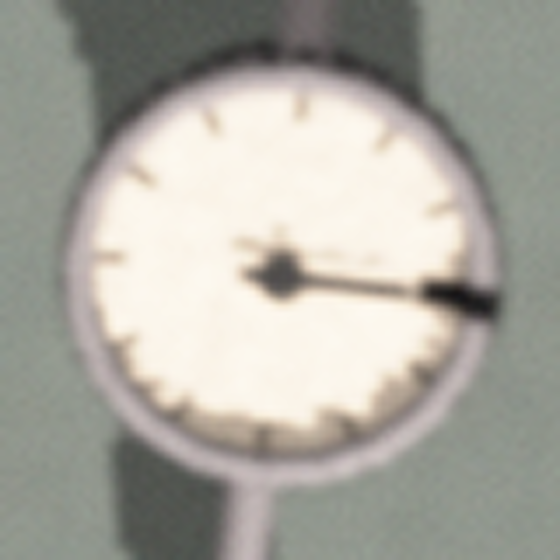

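The crop shows the needle from (282,274) to (415,289) running straight into the mark, (430,290) to (495,305). The opposite tick is at (110,257), so the error is about 0 and the dial is zeroed. Next is the knob at (0.477,-0.054).

```bash
python3 -m handwheel '{"xyz":[[-0.03,-0.02,0],[-0.06,-0.04,0],[-0.09,-0.06,0.02],[-0.12,-0.08,0.04],[-0.138,-0.092,0.05],[-0.138,-0.092,0.05],[-0.138,-0.092,0.08],[-0.138,-0.092,0.11],[-0.138,-0.092,0.13],[-0.138,-0.092,0.14],[-0.138,-0.092,0.14],[-0.138,-0.092,0.14]],"dr":[[0,0,0.06],[0,0,0.13],[0,0,0.2],[0,0,0.26],[0,0,0.32],[0,0,0.36],[0,0,0.388],[0,0,0.388],[0,0,0.388],[0,0,0.388],[0,0,0.388],[0,0,0.388]]}'
python3 - <<'E'
from h import *
s,o=snap('wrist','w4.png')
E
```

```text
time_s: 8.7
tcp_pos: [0.477, -0.0538, 0.0757]
ee_rot: [-3.141, 0.0, 0.93]
force: [0.2, -0.4, 0.4]
width: 0.0932
gripper_force: 0.0
```

View pics/w4.png

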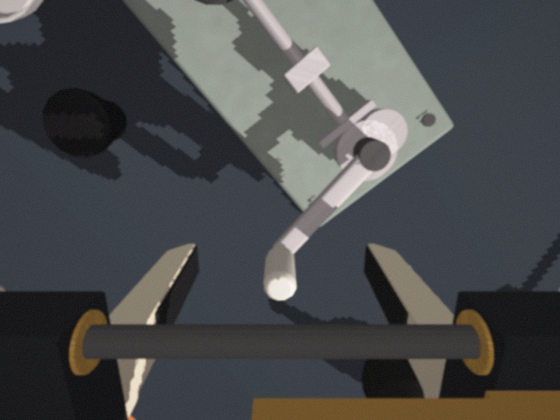

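The knob top is at (280,285), centred between the open fingers, which clear the lever arm. I'll grip it and work out the arc.

```bash
python3 -m handwheel '{"xyz":[[0,0,0],[0,0,0],[0,0,0],[0,0,0],[0,0,0],[0,0,0],[0,0,0],[0,0,0],[0,0,0],[0,0,0],[0,0,0],[0,0,0]],"dr":[[0,0,0],[0,0,0],[0,0,0],[0,0,0],[0,0,0],[0,0,0],[0,0,0],[0,0,0],[0,0,0],[0,0,0],[0,0,0],[0,0,0]]}' 0 25
python3 - <<'E'
from h import *
o=robot.get_obs();print(at('w4.png',(280,285),.088))
Q=R.from_euler('xyz',o['ee_rot']).as_matrix();t0=3.31+.047
f=lambda t:.075*np.array([np.cos(t),np.sin(t),0])
for a in np.linspace(0,1.4,15):print(round(a,2),(Q.T@(f(t0+a)-f(t0))).round(4))
E
```

```text
time_s: 9.95
tcp_pos: [0.4767, -0.0535, 0.0757]
ee_rot: [-3.141, 0.0, 0.93]
force: [-1.3, 2.0, 1.5]
width: 0.0154
gripper_force: 25.0
[ 0.47905886 -0.05271743  0.088     ]
0.0 [0. 0. 0.]
0.1 [-0.0046  0.0059 -0.    ]
0.2 [-0.0086  0.0122 -0.    ]
0.3 [-0.012   0.0189 -0.    ]
0.4 [-0.0147  0.0259 -0.    ]
0.5 [-0.0166  0.0332 -0.    ]
0.6 [-0.0178  0.0406 -0.    ]
0.7 [-0.0183  0.0481 -0.    ]
0.8 [-0.0181  0.0556 -0.    ]
0.9 [-0.017   0.063  -0.0001]
1.0 [-0.0153  0.0703 -0.0001]
1.1 [-0.0128  0.0773 -0.0001]
1.2 [-0.0097  0.0841 -0.0001]
1.3 [-0.0058  0.0906 -0.0001]
1.4 [-0.0014  0.0966 -0.0001]
```

```bash
python3 -m handwheel '{"xyz":[[-0.0046,0.006,0],[-0.0086,0.012,0],[-0.012,0.019,0],[-0.0147,0.026,0],[-0.0166,0.033,0],[-0.0178,0.0405,0],[-0.0183,0.048,0],[-0.018,0.0555,0],[-0.017,0.063,0],[-0.0153,0.07,0]],"dr":[[0,0,0],[0,0,0],[0,0,0],[0,0,0],[0,0,0],[0,0,0],[0,0,0],[0,0,0],[0,0,0],[0,0,0]]}'
python3 -m handwheel '{"xyz":[[0.0012,0.0035,0],[0.0025,0.007,0],[0.004,0.0105,0],[0.0056,0.014,0],[0.0075,0.017,0],[0.0095,0.0205,0],[0.0115,0.0235,0],[0.0139,0.0266,0],[0.0139,0.0266,0],[0.0139,0.0266,0],[0.0139,0.0266,0],[0.0139,0.0266,0]],"dr":[[0,0,0],[0,0,0],[0,0,0],[0,0,0],[0,0,0],[0,0,0],[0,0,0],[0,0,0],[0,0,0],[0,0,0],[0,0,0],[0,0,0]]}'
python3 - <<'E'
from h import *
s,o=snap('wrist','w5.png');print(o['tcp_pos'],o['force'],o['gripper_force'],o['width'])
d=np.array(o['tcp_pos'])-[.5506,-.038,0];print('lever',np.arctan2(d[1],d[0])+2*np.pi-3.357,np.hypot(*d[:2]))
cv2.imwrite('pics/w5b.png',cv2.resize(s['color'],(800,600),interpolation=cv2.INTER_CUBIC))
E
```

```text
time_s: 10.95
tcp_pos: [0.5236, -0.1074, 0.0754]
ee_rot: [-3.139, -0.0, 0.929]
force: [-2.8, 7.1, 2.7]
width: 0.0152
gripper_force: 25.0
time_s: 12.15
tcp_pos: [0.5524, -0.112, 0.0754]
ee_rot: [-3.138, 0.0, 0.93]
force: [-3.4, 6.6, 1.8]
width: 0.0151
gripper_force: 25.0
[ 0.55241227 -0.1120303   0.0753518 ] [-3.3592923   6.55070539  1.79796944] 25.000676015624776 0.015064180100377798
lever 1.379864163259839 0.07405248015439594
```

View pics/w5b.png

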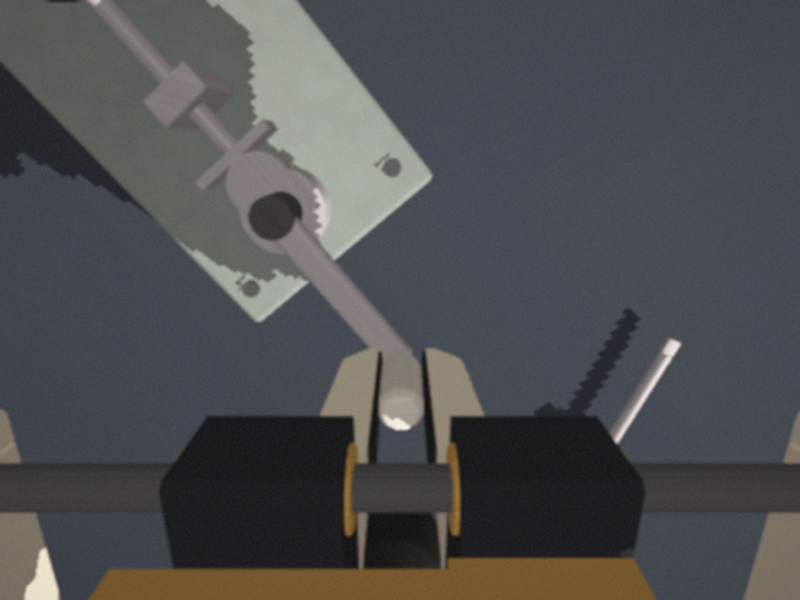

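The lever, from the cam at (275,215) to the knob at (400,405), lies in line with the stem. It is gripped at about 1.38 rad, and nothing else was touched.

```bash
python3 -m handwheel '{"xyz":[[0,0,0],[0,0,0],[0,0,0],[0,0,0],[0,0,0]],"dr":[[0,0,0],[0,0,0],[0,0,0],[0,0,0],[0,0,0]]}'; python3 -c "
from workcell import robot
print(robot.finish_job())"
```

```text
time_s: 12.7
tcp_pos: [0.5524, -0.1121, 0.0753]
ee_rot: [-3.138, 0.0, 0.93]
force: [-4.2, 6.4, 3.5]
width: 0.0152
gripper_force: 25.0
the job is handed in; nothing more can be done
None
```

I zeroed the dial and handed the job in at 12.7 s with the knob still gripped at about 1.38 rad, close to the 1.4 rad highest lift. I estimated that lever angle from the arm's pose and did not re-image the dial after swinging the lever. The hand-in returned no verdict.

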